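# Load the cold box by feel

### The arm

A 7-joint arm with a two-finger parallel gripper is mounted at the origin on the work surface. World frame = base frame: x ahead of the robot, y to its left, z up, the work surface at z = 0. Lengths are in m, angles in rad, forces in N, time in s.
With the tool pointing down it reaches from about 0.425 to 0.875 m from the base axis. Payload 4.7 kg.
Tool frame: the origin (TCP) lies at the very end of the fingers, on their centre line; the grasp point (between the pads) lies 19 mm behind it; z points along the fingers, y is the line along which they close (so a half turn about z gives the same grasp; the last joint's range is limited). The gripper opens to 87 mm and grips with 3 to 60 N. Pads are 19 mm wide; open, the fingers measure 117 mm over their backs; the gripper's body (75 mm by 190 mm) begins 51 mm behind the grasp point.
Start: joints at [1.191, 0.321, -0.07, 1.45, 0.023, 1.371, -0.057], TCP at [0.249, -0.6, 0.223] pointing down, gripper open.
Joint ranges: [-2.86, 2.86], [-0.3, 2.09], [-1.38, 1.24], [0.06, 2.45], [-1.56, 4.7], [0.09, 2.05], [-2.69, 2.69]. Speed limits (rad/s): [2.57, 2.57, 3.14, 3.14, 3.14, 3.14, 3.14].

### API

Orientations are given as a rotation vector (axis times angle).
In Python, from bench import ctrl gives the robot as it stands.
- The arm moves only by the shell command python3 -m jog 'ROWS' [FORCE]. ROWS is JSON, a list that holds one entry, the list of rows, each a list of 7 numbers: the shift along the tool's x, y, z in mm, then the turn, a rotation vector about the tool's x, y, z in degrees, then the finger opening in mm, from 0 to 87. A call has 1 to 10 rows; each row is the pose to reach, as a shift and turn from the pose commanded when the call began, along the tool's axes at that moment; what a row does not reach only later rows make up. A row lasts 1/10 s, in which the tool goes at most 50 mm and 8.59 degrees, less where a joint would pass 70% of its speed; a pose out of reach is approached as far as the arm can. A call with a gripper value outside its range is refused whole. The fingers move at their own pace and stop on an object; FORCE is the grip in N (left out, the last holds). Time passes only in rows, so rows that repeat a pose let the fingers close. It gives the time, the measured TCP pose, the force, the opening and the grip force at its end, in the units of the state.
- ctrl.get_state(): the state, without advancing time (a new reading comes with each control period).
- ctrl.get_image(name): name is "scene" or "top" or "wrist"; returns a dict with "image" (480x640x3 uint8, red, green, blue), "depth" (480x640 float32, m along the optical axis (not along the pixel's ray), 0 where there is no reading), "fov_y" (degrees; the focal length in pixels is half the picture's height over the tangent of half this angle, whatever the lens; pixels are square), "cx", "cy" (the principal point, pixels), "rvec" (rotation vector, rad) and "tvec" (3), from world to camera coordinates, as OpenCV has them. Camera axes: x right, y down, z forward; pixel columns grow to the right and rows downward; lengths in m; the calibration is good to about 2 mm. A picture is of the moment at which its call begins.
- ctrl.close_job(): hands the job in; it is judged then, once.
The state is a dict: "time": time; "joint_positions": joint angles; "qd": joint speeds; "joint_torque": joint torques, N m; "position": TCP position; "tool_rot": TCP orientation; "ft_force": force on the tool from outside, world axes, zero at the start; "torque": the same for the moment, N m; "grip_width": opening from 0.0 (shut) to 1.0 (fully open); "grip_force": force on a finger pad.
Only numpy, scipy, OpenCV 4.12 (cv2) and the standard library are available. Lean on these libraries where they do the work, as an engineer would, in place of code of your own. Each camera call takes 0.05 s, during which the arm holds its last target. There are 200 camera calls.

### The job

Pack the two capped glass jars into the open cold box for transport, one standing upright in each bay. How high the hard freezer packs reach inside the bays is unknown, so lower each jar gently until you feel it touch down and only then let go: do not drop it and do not press it down hard. When both are in, swing the lid fully shut, and leave the water bottle, the glasses case and the roll of tape where they are.

Things in the scene. Friction and masses are not known exactly. Their poses are not given: they have to be found in the camera images.
- jar_a_mid (a point): centre (on the axis, 40 mm above the foot, level with the shoulder) of one of two identical jars, 80 mm high, about 0.13 kg: a squat amber glass body 52 mm across and 40 mm high, and on its flat shoulder a slim white cap 36 mm across and 40 mm high. Starts upright on the counter, right of the cold box. Best gripped by the cap from above: fingers and gripper then clear the box's walls
- jar_b_mid (a point): centre (on the axis, 40 mm above the foot, level with the shoulder) of the other of two identical jars, 80 mm high, about 0.13 kg: a squat amber glass body 52 mm across and 40 mm high, and on its flat shoulder a slim white cap 36 mm across and 40 mm high. Starts upright on the counter, right of the cold box. Best gripped by the cap from above: fingers and gripper then clear the box's walls
- jar_a: the first jar itself; origin at the centre of its foot, z up its axis (see its centre point)
- jar_b: the second jar itself; origin at the centre of its foot, z up its axis (see its centre point)
- coldbox: grey plastic cold box fixed to the counter, 150 mm (its x) by 280 mm (its y, pointing roughly back to the robot) by 135 mm high, walls 12 mm, opaque; a 12 mm cross wall, 19 mm lower than the rim, parts it in two bays side by side along y. Origin at the centre of its underside; x points to the hinge side (roughly to the robot's left), z up
- bay0 (a point): the middle of the mouth of one (at the box's -y end) of the cold box's two bays, level with the box's rim (135 mm above the counter). Its x axis points towards the hinge side, y along the box's length, z up. The bay measures 126 mm along x and 122 mm along y inside. Its floor is the flat top of a hard white freezer pack, which lies somewhere between 87 and 113 mm below the rim; the height is not known beforehand and differs between the bays. The pack does not give way
- bay1 (a point): the middle of the mouth of the other (at the box's +y end) of the cold box's two bays, level with the box's rim (135 mm above the counter). Its x axis points towards the hinge side, y along the box's length, z up. The bay measures 126 mm along x and 122 mm along y inside. Its floor is the flat top of a hard white freezer pack, which lies somewhere between 87 and 113 mm below the rim; the height is not known beforehand and differs between the bays. The pack does not give way
- lid (a joint): opening angle of the box's white lid (rad): 0 is shut flat on the rim, about 1.57 upright; starts open at 1.75 to 1.95, leaning outwards past upright over the hinge side (stop at 2.05). The hinge is stiff (about 0.35 N m) and mostly stays where it is left. The lid is a flat slab 150 mm from hinge to free edge, 280 mm long and 18 mm thick, with no handle: push it over from its outer side, then down onto the rim
- lid_hinge (a point): middle of the lid's hinge line, which runs along the box's y at the top of the +x wall, on the lid's inner face, 135 mm above the counter. Its axes turn with the lid: x points from the free edge to the hinge, z out of the lid's outer face (up when shut)
- lid_edge (a point): middle of the lid's free edge, 150 mm from the hinge and halfway through the thickness
- water: clear plastic water bottle with blue cap, 64 mm across, 200 mm high, standing to the left near the robot; origin at its foot; bystander
- case: black hard glasses case, 155 by 60 by 38 mm, lying to the right of the jars; origin under its centre; bystander
- tape: roll of paper tape lying flat, 90 mm across, 24 mm high, beyond the jars; origin under its centre; bystander
There are look-alikes about, which are no part of the job. Leave any red look-alike of the jar_a alone.

How it is judged:
By the outcome, as a careful person would: the job done as asked, in the order asked, and still so for the second after the job is handed in, with the robot touching nothing.
It also fails if it takes over 72 s, if anything falls off the work surface, if the arm or the gripper's body presses on something with over 40 N, if the wrist force passes 120 N, or if a joint passes its speed limit or range.

## Working session

There is one attempt and no reset: what is moved stays moved. The work goes in short steps, Python scripts to look and compute and a shell command to move; the robot and the scene stay as the last step left them, time stands still between calls to the robot, and variables do not carry over. Pictures are saved under pics/ and viewed, at most 10 in all, crops included, and the job is handed in when it is done.

```bash
mkdir -p pics; ls
cat > h.py <<'E'
import numpy as np,cv2
from bench import ctrl
from scipy.spatial.transform import Rotation as R
def grab(n,save=None):
    d=ctrl.get_image(n)
    if save: cv2.imwrite('pics/'+save,d['image'][:,:,::-1])
    return d
def cloud(d):
    f=240/np.tan(np.radians(d['fov_y']/2)); z=d['depth']
    v,u=np.mgrid[:480,:640]
    c=np.stack([(u-d['cx'])/f*z,(v-d['cy'])/f*z,z],-1)
    M=R.from_rotvec(np.ravel(d['rvec'])).as_matrix()
    return (c-np.ravel(d['tvec']))@M
def st():
    s=ctrl.get_state(); return s
def totool(dw):
    return R.from_rotvec(st()['tool_rot']).inv().apply(dw)*1000
E
python3 - <<'E'
from h import *
for n in('top','scene'):
    d=grab(n,n+'1.png'); np.save(n+'.npy',cloud(d)); 
s=st();print(s['time'],s['position'],R.from_rotvec(s['tool_rot']).as_matrix().round(3))
E
```

```text
pics
0.1 [ 0.24914417 -0.59984793  0.22158187] [[ 0.923  0.384 -0.001]
 [ 0.384 -0.923  0.001]
 [-0.    -0.002 -1.   ]]
```

View pics/top1.png

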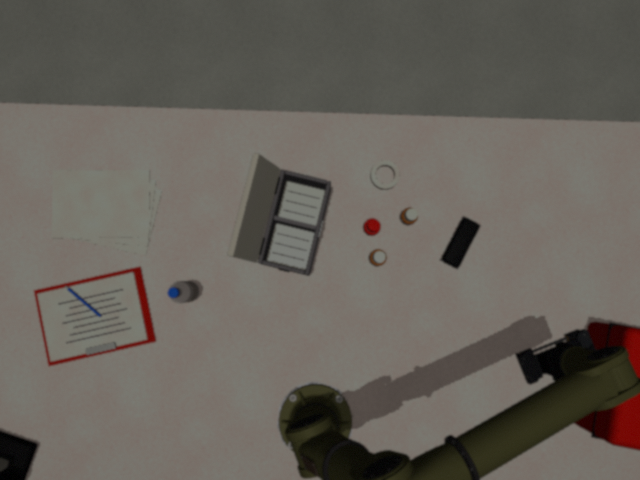

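View pics/scene1.png

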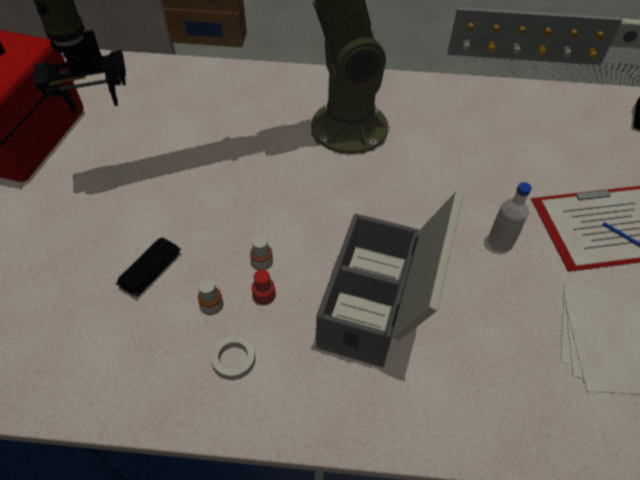

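The top view shows these candidates: an amber jar with a white cap at (409,215), another at (377,257), and a red look-alike at (372,227), which I'll leave alone. The box is around (295,222), with the lid open to its left at (250,205). The scene view agrees: jars at (209,297) and (261,254), red one at (263,288).

Run:
```python
from h import *
P=np.load('top.npy');S=np.load('scene.npy')
im=cv2.imread('pics/top1.png')
def cap(P,u,v,r=16,lo=.072,hi=.09):
    q=P[v-r:v+r,u-r:u+r].reshape(-1,3); q=q[(q[:,2]>lo)&(q[:,2]<hi)]
    return len(q),((q.min(0)+q.max(0))/2).round(4),q.mean(0).round(4),np.ptp(q,axis=0).round(3)
for n,u,v in(('j1',409,215),('j2',377,257),('red',372,227)): print(n,cap(P,u,v))
for n,u,v in(('j1',209,287),('j2',261,244),('red',263,278)): print(n,'scene',cap(S,u,v))
q=P[140:290,220:345].reshape(-1,3)
# rim
for A,nm in((P[140:290,255:345],'top'),(S[200:370,300:430],'scene')):
    a=A.reshape(-1,3); r=a[(abs(a[:,2]-.135)<.004)]
    rect=cv2.minAreaRect((r[:,:2]*1000).astype(np.float32)); print(nm,len(r),rect,cv2.boxPoints(rect).tolist())
    for z0 in(0.02,0.03,0.04): print(z0,((a[:,2]>z0)&(a[:,2]<z0+.01)).sum())
l=q[(q[:,2]>.15)]; print('lid',len(l),l[:,2].max(),l.min(0),l.max(0))
for u,v in((302,200),(292,247)): print('floor',np.median(P[v-4:v+4,u-4:u+4].reshape(-1,3),axis=0))
for n,u,v in(('tape',384,176),('case',461,242),('water',180,292)):
    a=P[v-28:v+28,u-28:u+28].reshape(-1,3);a=a[a[:,2]>.012];print(n,a.min(0).round(3),a.max(0).round(3))
big=cv2.resize(im[150:280,340:430],None,fx=5,fy=4.5,interpolation=cv2.INTER_CUBIC);cv2.imwrite('pics/crop1.png',big)
```

```text
j1 (111, array([ 0.629 , -0.2687,  0.0807]), array([ 0.6285, -0.2685,  0.0785]), array([0.035, 0.034, 0.017]))
j2 (112, array([ 0.4998, -0.1751,  0.079 ]), array([ 0.4991, -0.1741,  0.0783]), array([0.033, 0.035, 0.014]))
red (104, array([ 0.5918, -0.1553,  0.0808]), array([ 0.5926, -0.1551,  0.0795]), array([0.033, 0.036, 0.017]))
j1 scene (206, array([ 0.6309, -0.2699,  0.0787]), array([ 0.6326, -0.2698,  0.079 ]), array([0.04 , 0.034, 0.012]))
j2 scene (177, array([ 0.5009, -0.1771,  0.0783]), array([ 0.5031, -0.1766,  0.0788]), array([0.035, 0.035, 0.012]))
red scene (198, array([ 0.5953, -0.1567,  0.0783]), array([ 0.5966, -0.1566,  0.0789]), array([0.038, 0.034, 0.012]))
top 776 ((591.5110473632812, 79.41857147216797), (154.77027893066406, 279.512939453125), 77.78047180175781) [[438.541748046875, 33.36724090576172], [711.7220458984375, -25.793880462646484], [744.4803466796875, 125.46990203857422], [471.300048828125, 184.6310272216797]]
0.02 1146
0.03 1862
0.04 129
scene 1748 ((594.8073120117188, 83.63692474365234), (168.00624084472656, 281.10919189453125), 77.93772888183594) [[439.8014831542969, 30.860855102539062], [714.7041015625, -27.883846282958984], [749.8131103515625, 136.41299438476562], [474.9105224609375, 195.15769958496094]]
0.02 657
0.03 2572
0.04 485
lid 2983 1.742555458894925 [0.42238127 0.00705985 0.15008313] [0.75598655 0.24338517 1.74255546]
floor [0.67066768 0.06046115 0.03205808]
floor [0.52547335 0.08666982 0.03176109]
tape [ 0.422 -0.236  0.012] [0.802 0.007 1.743]
case [ 0.422 -0.509  0.012] [0.633 0.007 1.743]
water [0.321 0.007 0.012] [0.454 0.486 1.743]
```

View pics/crop1.png

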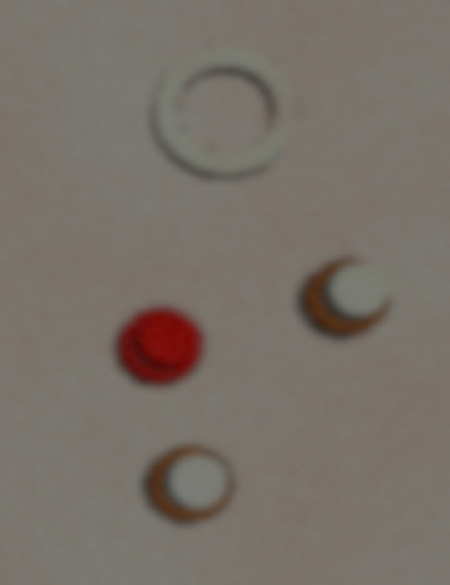

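Crop: two amber, white-capped jars at (357,290) and (198,482). The red look-alike at (160,345) is excluded. Next I move above the far jar, with tool y aligned to the box's long axis.

```bash
python3 -m jog '[[[48,-16,0,0,0,-5.5,70],[96,-32,0,0,0,-11,70],[144,-48,0,0,0,-16.5,70],[191,-64,0,0,0,-22,70],[239,-80,0,0,0,-27.5,70],[287,-96,0,0,0,-33,70],[335,-112,0,0,0,-38.5,70],[382,-128,5,0,0,-44,70],[430,-144,10,0,0,-49.5,70],[478,-160,20,0,0,-55,70]]]' && python3 -m jog '[[[0,0,0,0,0,0,70],[0,0,0,0,0,0,70],[0,0,0,0,0,0,70]]]'
python3 - <<'E'
from h import *
s=st();print(s['time'],s['position'],R.from_rotvec(s['tool_rot']).as_matrix().round(3),s['ft_force'],np.round(s['joint_positions'],2))
print(totool(np.array([.6295,-.2685,.1])-s['position']))
d=grab('wrist','w1.png');P=cloud(d);m=(P[...,2]>.07)&(P[...,2]<.088)&(np.hypot(P[...,0]-.63,P[...,1]+.27)<.05)
q=P[m];print(m.sum(),(q.min(0)+q.max(0))/2,np.ptp(q,axis=0))
E
```

```text
time: 1.1
position: [0.6268, -0.2713, 0.2037]
tool_rot: [2.445, 1.972, 0.0]
ft_force: [0.1, -0.8, -0.0]
grip_width: 0.804
grip_force: 0.0
time: 1.4
position: [0.6244, -0.2742, 0.2032]
tool_rot: [-2.451, -1.965, 0.002]
ft_force: [-0.1, -1.0, 0.3]
grip_width: 0.805
grip_force: 0.0
1.4 [ 0.62439234 -0.27419814  0.20321053] [[ 0.217  0.976 -0.001]
 [ 0.976 -0.217 -0.001]
 [-0.001 -0.001 -1.   ]] [-0.11864941 -0.95420851  0.27236275] [ 0.68  0.43 -0.42  1.38  0.18  1.37  0.04]
[  6.79916616   3.84841696 103.19850663]
2061 [ 0.63004678 -0.27012268  0.07621551] [0.03546955 0.03528336 0.01242616]
```

View pics/w1.png

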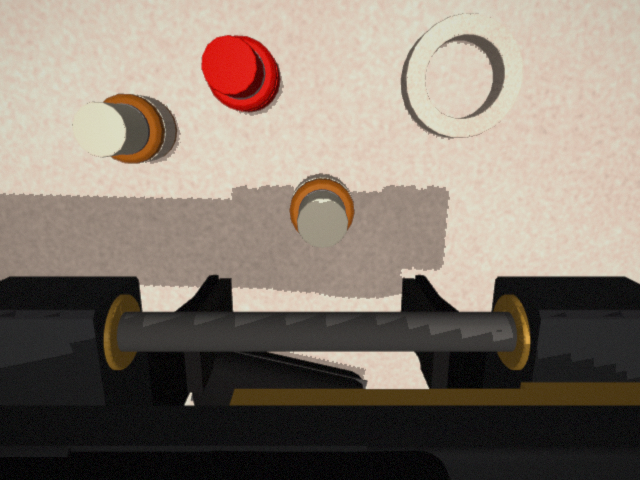

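Wrist view: the amber jar is centred between the fingers at (322,222), red at (232,65), tape at (460,78). The wrist depth agrees with the top view, so I descend in part with a correction.

```bash
python3 -m jog '[[[2,1,20,0,0,0,60],[4,3,40,0,0,0,60],[6,4,65,0,0,0,60],[6,4,90,0,0,0,60],[6,4,100,0,0,0,60],[6,4,100,0,0,0,60],[6,4,100,0,0,0,60]]]'
python3 - <<'E'
from h import *
s=st();print(totool(np.array([.630,-.2697,.050])-s['position']),s['qd'])
d=grab('wrist');P=cloud(d);m=(P[...,2]>.06)&(P[...,2]<.088)&(np.hypot(P[...,0]-.63,P[...,1]+.27)<.03)
q=P[m];print(m.sum(),(q.min(0)+q.max(0))/2,np.ptp(q,axis=0))
M=R.from_rotvec(np.ravel(d['rvec'])).as_matrix();c=-M.T@np.ravel(d['tvec']);print('cam',c,totool(c-s['position']))
E
```

```text
time: 2.15
position: [0.6308, -0.2688, 0.1049]
tool_rot: [2.449, 1.965, 0.001]
ft_force: [0.2, 0.3, 1.0]
grip_width: 0.692
grip_force: 0.0
[-1.02115718 -0.62088968 54.86038496] [-0.00486522 -0.01112358 -0.00649374 -0.01634166 -0.00244416 -0.00049561
  0.00090056]
4559 [ 0.63014263 -0.26963685  0.0712983 ] [0.03557511 0.0345964  0.02255631]
cam [ 0.64653003 -0.20044759  0.26733335] [  70.01274025    1.03568898 -162.52179557]
```

```bash
python3 -m jog '[[[-1,0,20,0,0,0,60],[-1,0,38,0,0,0,60],[-1,0,50,0,0,0,60],[-1,0,55,0,0,0,60],[-1,0,55,0,0,0,60],[-1,0,55,0,0,0,30],[-1,0,55,0,0,0,30],[-1,0,55,0,0,0,30],[-1,0,55,0,0,0,30],[-1,0,55,0,0,0,30]]]' 20
```

```text
time: 3.2
position: [0.6304, -0.2687, 0.049]
tool_rot: [2.449, 1.967, 0.0]
ft_force: [-0.9, 0.2, 0.6]
grip_width: 0.41
grip_force: 20.0
```

```bash
python3 -m jog '[[[0,0,-10,0,0,0,30],[0,0,-35,0,0,0,30],[0,0,-70,0,0,0,30],[0,0,-105,0,0,0,30],[0,0,-140,0,0,0,30],[10,0,-160,0,0,0,30],[30,-5,-165,0,0,0,30]]]' 20 && python3 -m jog '[[[30,-4,0,0,0,0,30],[65,-8,0,0,0,0,30],[105,-14,0,0,0,0,30],[145,-20,0,0,0,0,30],[185,-25,0,0,0,0,30],[225,-30,0,0,0,0,30],[255,-34,0,0,0,0,30],[278,-38,0,0,0,0,30],[287,-39,0,0,0,0,30],[287,-39,0,0,0,0,30]]]'
python3 - <<'E'
from h import *
s=st();print(s['time'],s['position'],R.from_rotvec(s['tool_rot']).as_matrix().round(3),totool(np.array([.6549,.050,.150])-s['position']))
d=grab('wrist','w2.png');P=cloud(d)
a=P.reshape(-1,3);r=a[abs(a[:,2]-.135)<.003];print(len(r),cv2.minAreaRect((r[:,:2]*1000).astype(np.float32)))
b=a-np.array([.592,.076,0]);bx=b[:,:2]@[.213,.977];by=-(b[:,:2]@[.977,-.213])
for n,m in(('bay0',(abs(bx)<55)&(abs(by+.067)<.055)),('bay1',(abs(bx)<.055)&(abs(by-.067)<.055))):
    z=a[m&(abs(bx)<.055)&(a[:,2]<.06),2];print(n,len(z),np.percentile(z,[10,50,90]) if len(z) else '')
E
```

```text
time: 3.9
position: [0.633, -0.2403, 0.2172]
tool_rot: [2.448, 1.96, 0.003]
ft_force: [-0.0, -0.7, -1.0]
grip_width: 0.407
grip_force: 20.0
time: 4.9
position: [0.6546, 0.053, 0.2127]
tool_rot: [-2.444, -1.972, 0.001]
ft_force: [0.1, -0.1, -1.3]
grip_width: 0.406
grip_force: 20.0
4.9 [0.6545528  0.05302631 0.2127159 ] [[ 0.212  0.977 -0.002]
 [ 0.977 -0.212  0.001]
 [ 0.    -0.002 -1.   ]] [-2.89807852  1.09131465 62.71342016]
12507 ((599.6316528320312, 88.15292358398438), (125.50756072998047, 270.12921142578125), 78.18932342529297)
bay0 14011 [0.03217372 0.0331233  0.03408922]
bay1 14736 [0.03173608 0.03267568 0.03362271]
```

View pics/w2.png

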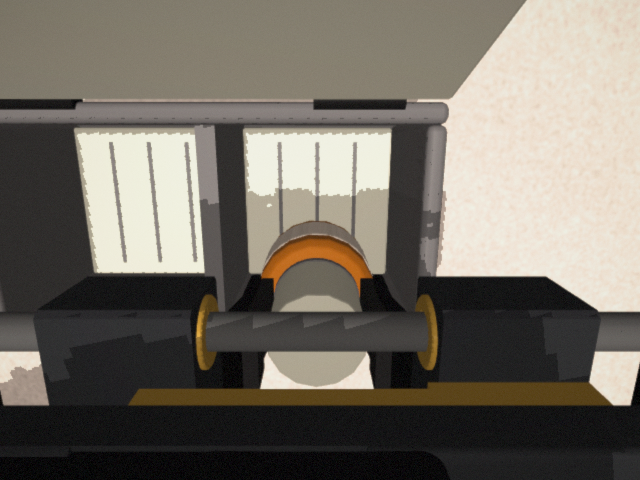

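The wrist view shows the jar centred over bay0 (far bay, mouth about columns 245–430) and the lid well clear at the top. I'll lower it to just above the highest possible pack level, then feel for contact.

```bash
python3 -m jog '[[[-2,1,15,0,0,0,30],[-2,1,35,0,0,0,30],[-2,1,60,0,0,0,30],[-2,1,85,0,0,0,30],[-2,1,100,0,0,0,30],[-2,1,110,0,0,0,30],[-2,1,112,0,0,0,30],[-2,1,112,0,0,0,30],[-2,1,112,0,0,0,30]]]'; for i in 1; do python3 -m jog '[[[0,0,1,0,0,0,30],[0,0,3,0,0,0,30],[0,0,4,0,0,0,30],[0,0,4,0,0,0,30]]]'; done; python3 -m jog '[[[0,0,1,0,0,0,30],[0,0,3,0,0,0,30],[0,0,4,0,0,0,30],[0,0,4,0,0,0,30]]]'
```

```text
time: 5.85
position: [0.657, 0.0483, 0.1028]
tool_rot: [2.448, 1.967, 0.003]
ft_force: [-0.1, 0.1, -1.4]
grip_width: 0.41
grip_force: 20.0
time: 6.25
position: [0.656, 0.0482, 0.0974]
tool_rot: [-2.449, -1.968, 0.0]
ft_force: [0.1, 0.5, -2.2]
grip_width: 0.409
grip_force: 20.0
time: 6.65
position: [0.656, 0.0482, 0.0932]
tool_rot: [-2.449, -1.968, 0.001]
ft_force: [-0.4, -0.3, -1.4]
grip_width: 0.413
grip_force: 20.0
```

```bash
python3 -m jog '[[[0,0,1,0,0,0,30],[0,0,2,0,0,0,30],[0,0,3,0,0,0,30],[0,0,3,0,0,0,30]]]'; python3 -m jog '[[[0,0,1,0,0,0,30],[0,0,2,0,0,0,30],[0,0,2,0,0,0,30]]]';  python3 -m jog '[[[0,0,1,0,0,0,30],[0,0,2,0,0,0,30],[0,0,2,0,0,0,30]]]'
```

```text
time: 7.05
position: [0.656, 0.0482, 0.0904]
tool_rot: [-2.449, -1.968, 0.0]
ft_force: [-0.6, -0.3, -2.5]
grip_width: 0.409
grip_force: 20.0
time: 7.35
position: [0.656, 0.0481, 0.0883]
tool_rot: [-2.449, -1.968, 0.001]
ft_force: [-0.9, -0.3, -0.8]
grip_width: 0.405
grip_force: 20.0
time: 7.65
position: [0.656, 0.0482, 0.0863]
tool_rot: [-2.449, -1.968, 0.001]
ft_force: [0.6, -0.2, -1.7]
grip_width: 0.407
grip_force: 20.0
```

```bash
python3 -m jog '[[[0,0,1,0,0,0,30],[0,0,1,0,0,0,30],[0,0,1,0,0,0,30]]]'; python3 -m jog '[[[0,0,1,0,0,0,30],[0,0,1,0,0,0,30],[0,0,1,0,0,0,30]]]';  python3 -m jog '[[[0,0,1,0,0,0,30],[0,0,1,0,0,0,30],[0,0,1,0,0,0,30]]]'
```

```text
time: 7.95
position: [0.6562, 0.0482, 0.0855]
tool_rot: [2.449, 1.968, -0.0]
ft_force: [-0.0, -0.7, -1.4]
grip_width: 0.403
grip_force: 20.0
time: 8.25
position: [0.6561, 0.0482, 0.0845]
tool_rot: [-2.449, -1.968, 0.0]
ft_force: [0.4, 0.5, -1.2]
grip_width: 0.408
grip_force: 20.0
time: 8.55
position: [0.6561, 0.0482, 0.0835]
tool_rot: [-2.449, -1.968, 0.0]
ft_force: [-0.1, 0.1, -1.1]
grip_width: 0.408
grip_force: 20.0
```

```bash
python3 -m jog '[[[0,0,1,0,0,0,30],[0,0,1,0,0,0,30],[0,0,1,0,0,0,30]]]'; python3 -m jog '[[[0,0,1,0,0,0,30],[0,0,1,0,0,0,30],[0,0,1,0,0,0,30]]]'
```

```text
time: 8.85
position: [0.6561, 0.0482, 0.0825]
tool_rot: [2.449, 1.968, -0.0]
ft_force: [-0.5, 1.0, -1.0]
grip_width: 0.409
grip_force: 20.0
time: 9.15
position: [0.6563, 0.0483, 0.0818]
tool_rot: [2.449, 1.968, 0.0]
ft_force: [0.3, 0.9, 0.1]
grip_width: 0.41
grip_force: 20.0
```

```bash
python3 -m jog '[[[0,0,0.5,0,0,0,30],[0,0,0.5,0,0,0,30],[0,0,0.5,0,0,0,30]]]';python3 - <<'E'
from h import *
f=[]
for i in range(6): grab('wrist');f.append(st()['ft_force'][2])
print(np.round(f,2),st()['position'])
E
```

```text
time: 9.45
position: [0.6563, 0.0483, 0.0817]
tool_rot: [2.449, 1.968, 0.0]
ft_force: [-1.7, -0.6, 5.3]
grip_width: 0.41
grip_force: 20.0
[5.22 5.42 5.97 5.2  5.1  5.46] [0.65628734 0.04832147 0.08166995]
```

Touchdown: the force rose from about -1.3 to +5.3 N and z stopped falling. I'll release and rise.

```bash
python3 -m jog '[[[0,0,0,0,0,0,42],[0,0,0,0,0,0,48],[0,0,0,0,0,0,54],[0,0,0,0,0,0,54],[0,0,-5,0,0,0,54],[0,0,-20,0,0,0,54],[0,0,-50,0,0,0,54],[0,0,-90,0,0,0,54],[0,0,-120,0,0,0,54],[0,0,-125,0,0,0,54]]]'
python3 - <<'E'
from h import *
s=st();p=np.array(s['position']);print(totool(np.array([.500,-.1755,.21])-p),p)
d=grab('wrist');P=cloud(d);m=(P[...,2]>.09)&(P[...,2]<.128)&(np.hypot(P[...,0]-.656,P[...,1]-.048)<.035)
q=P[m];print(m.sum(),(q.min(0)+q.max(0))/2,np.ptp(q,axis=0))
E
```

```text
time: 10.75
position: [0.6588, 0.0491, 0.2127]
tool_rot: [2.445, 1.964, 0.012]
ft_force: [-0.2, 0.5, 0.3]
grip_width: 0.623
grip_force: 0.0
[-253.52162777 -106.75635593    1.09181964] [0.65880027 0.04910255 0.21273791]
2540 [0.65663869 0.04678124 0.10271799] [0.03528867 0.03523202 0.02533628]
```

```bash
python3 -m jog '[[[-20,-8,0,0,0,0,60],[-55,-23,0,0,0,0,60],[-95,-40,0,0,0,0,60],[-135,-57,0,0,0,0,60],[-175,-74,0,0,0,0,60],[-210,-88,0,0,0,0,60],[-238,-100,0,0,0,0,60],[-250,-106,0,0,0,0,60],[-253,-107,0,0,0,0,60]]]';python3 -m jog '[[[0,0,20,0,0,0,60],[0,0,45,0,0,0,60],[0,0,75,0,0,0,60],[0,0,95,0,0,0,60],[0,0,105,0,0,0,60],[0,0,105,0,0,0,60],[0,0,105,0,0,0,60]]]'
python3 - <<'E'
from h import *
s=st();p=np.array(s['position'])
d=grab('wrist');P=cloud(d);m=(P[...,2]>.06)&(P[...,2]<.088)&(np.hypot(P[...,0]-.50,P[...,1]+.176)<.035)
q=P[m];c=(q.min(0)+q.max(0))/2;print(m.sum(),c,np.ptp(q,axis=0),s['tool_rot'])
c[2]=.049;print(totool(c-p),p)
E
```

```text
time: 11.7
position: [0.4962, -0.1769, 0.2058]
tool_rot: [-2.451, -1.964, 0.001]
ft_force: [0.2, -0.1, -0.5]
grip_width: 0.69
grip_force: 0.0
time: 12.4
position: [0.4983, -0.175, 0.1018]
tool_rot: [2.447, 1.969, 0.002]
ft_force: [-0.1, -0.5, 1.2]
grip_width: 0.689
grip_force: 0.0
4630 [ 0.50024703 -0.17528675  0.07113321] [0.03525558 0.03364999 0.02216896] [2.44713303e+00 1.96893196e+00 1.58053003e-03]
[ 0.16960701  1.87915966 52.83461644] [ 0.49826837 -0.17502058  0.10183059]
```

```bash
python3 -m jog '[[[0,2,20,0,0,0,60],[0,2,38,0,0,0,60],[0,2,49,0,0,0,60],[0,2,53,0,0,0,60],[0,2,53,0,0,0,60],[0,2,53,0,0,0,30],[0,2,53,0,0,0,30],[0,2,53,0,0,0,30],[0,2,53,0,0,0,30],[0,2,53,0,0,0,30]]]' 20 && python3 -m jog '[[[0,0,-10,0,0,0,30],[0,0,-35,0,0,0,30],[0,0,-70,0,0,0,30],[0,0,-105,0,0,0,30],[0,0,-140,0,0,0,30],[10,0,-160,0,0,0,30],[30,-4,-165,0,0,0,30]]]' && python3 -m jog '[[[30,-4,0,0,0,0,30],[65,-8,0,0,0,0,30],[105,-14,0,0,0,0,30],[145,-19,0,0,0,0,30],[180,-23,0,0,0,0,30],[205,-25,0,0,0,0,30],[218,-26,0,0,0,0,30],[223,-27,0,0,0,0,30],[223,-27,0,0,0,0,30]]]'
python3 - <<'E'
from h import *
s=st();print(s['time'],R.from_rotvec(s['tool_rot']).as_matrix().round(3),totool(np.array([.5239,.0786,.102])-s['position']))
d=grab('wrist','w3.png')
E
```

```text
time: 13.45
position: [0.4994, -0.1764, 0.0485]
tool_rot: [2.448, 1.967, 0.0]
ft_force: [-0.4, -0.6, 2.1]
grip_width: 0.405
grip_force: 20.0
time: 14.15
position: [0.503, -0.1479, 0.2166]
tool_rot: [2.448, 1.96, 0.003]
ft_force: [1.0, 0.6, -1.3]
grip_width: 0.408
grip_force: 20.0
time: 15.05
position: [0.5232, 0.077, 0.213]
tool_rot: [2.449, 1.968, -0.001]
ft_force: [-0.0, -0.0, -1.7]
grip_width: 0.408
grip_force: 20.0
15.05 [[ 0.215  0.977 -0.   ]
 [ 0.977 -0.215 -0.001]
 [-0.001 -0.    -1.   ]] [  1.77511873   0.36365642 111.0183773 ]
```

View pics/w3.png

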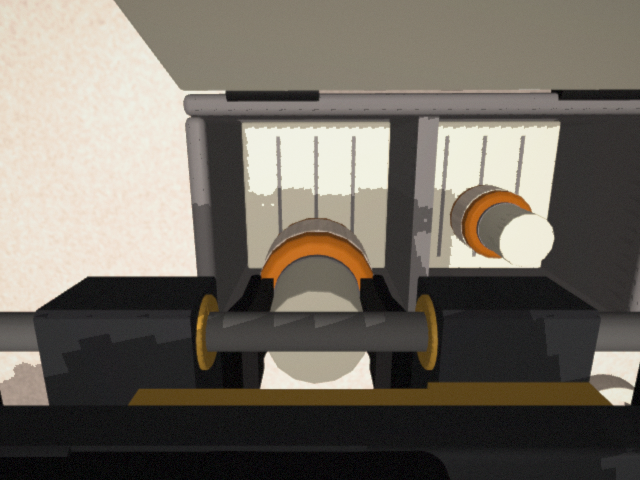

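The first jar stands upright in the far bay at (500,225), and the second is centred over the near bay at (317,300). I'll lower it the same way.

```bash
python3 -m jog '[[[1,0,15,0,0,0,30],[1,0,35,0,0,0,30],[1,0,60,0,0,0,30],[1,0,85,0,0,0,30],[1,0,100,0,0,0,30],[1,0,110,0,0,0,30],[1,0,111,0,0,0,30],[1,0,111,0,0,0,30],[1,0,111,0,0,0,30]]]';  python3 -m jog '[[[0,0,1,0,0,0,30],[0,0,3,0,0,0,30],[0,0,4,0,0,0,30],[0,0,4,0,0,0,30]]]';  python3 -m jog '[[[0,0,1,0,0,0,30],[0,0,3,0,0,0,30],[0,0,4,0,0,0,30],[0,0,4,0,0,0,30]]]'; python3 -m jog '[[[0,0,1,0,0,0,30],[0,0,2,0,0,0,30],[0,0,3,0,0,0,30],[0,0,3,0,0,0,30]]]'
```

```text
time: 16.0
position: [0.5245, 0.0786, 0.1031]
tool_rot: [2.448, 1.967, 0.003]
ft_force: [0.0, -0.2, -1.2]
grip_width: 0.411
grip_force: 20.0
time: 16.4
position: [0.5234, 0.0785, 0.0979]
tool_rot: [-2.449, -1.968, 0.0]
ft_force: [-0.1, -0.5, -1.8]
grip_width: 0.413
grip_force: 20.0
time: 16.8
position: [0.5233, 0.0785, 0.0938]
tool_rot: [-2.449, -1.968, 0.001]
ft_force: [0.6, 0.6, -1.1]
grip_width: 0.407
grip_force: 20.0
time: 17.2
position: [0.5234, 0.0784, 0.0909]
tool_rot: [-2.449, -1.968, 0.001]
ft_force: [0.3, 0.1, -1.5]
grip_width: 0.408
grip_force: 20.0
```

```bash
python3 -m jog '[[[0,0,1,0,0,0,30],[0,0,2,0,0,0,30],[0,0,3,0,0,0,30],[0,0,3,0,0,0,30]]]';python3 -m jog '[[[0,0,1,0,0,0,30],[0,0,2,0,0,0,30],[0,0,2,0,0,0,30]]]';python3 -m jog '[[[0,0,1,0,0,0,30],[0,0,1,0,0,0,30],[0,0,1,0,0,0,30]]]'; python3 -m jog '[[[0,0,1,0,0,0,30],[0,0,1,0,0,0,30],[0,0,1,0,0,0,30]]]'
```

```text
time: 17.6
position: [0.5234, 0.0784, 0.0879]
tool_rot: [-2.449, -1.968, 0.001]
ft_force: [0.2, -0.3, -1.4]
grip_width: 0.407
grip_force: 20.0
time: 17.9
position: [0.5234, 0.0785, 0.0859]
tool_rot: [-2.449, -1.968, 0.0]
ft_force: [0.3, -0.0, -1.8]
grip_width: 0.409
grip_force: 20.0
time: 18.2
position: [0.5235, 0.0785, 0.085]
tool_rot: [2.449, 1.968, -0.0]
ft_force: [0.0, 1.2, -1.7]
grip_width: 0.407
grip_force: 20.0
time: 18.5
position: [0.5235, 0.0785, 0.084]
tool_rot: [2.449, 1.968, -0.0]
ft_force: [0.1, -0.3, -1.7]
grip_width: 0.41
grip_force: 20.0
```

```bash
python3 -m jog '[[[0,0,1,0,0,0,30],[0,0,1,0,0,0,30],[0,0,1,0,0,0,30]]]'; python3 -m jog '[[[0,0,1,0,0,0,30],[0,0,1,0,0,0,30],[0,0,1,0,0,0,30]]]'; python3 -m jog '[[[0,0,0.5,0,0,0,30],[0,0,0.5,0,0,0,30],[0,0,0.5,0,0,0,30]]]'
```

```text
time: 18.8
position: [0.5235, 0.0785, 0.083]
tool_rot: [2.449, 1.968, -0.0]
ft_force: [-0.5, 0.4, -1.8]
grip_width: 0.407
grip_force: 20.0
time: 19.1
position: [0.5235, 0.0785, 0.082]
tool_rot: [2.449, 1.968, -0.0]
ft_force: [-0.5, -0.8, -1.1]
grip_width: 0.405
grip_force: 20.0
time: 19.4
position: [0.5235, 0.0785, 0.0816]
tool_rot: [2.449, 1.968, -0.0]
ft_force: [0.1, 0.1, -1.5]
grip_width: 0.405
grip_force: 20.0
```

```bash
python3 -m jog '[[[0,0,0.5,0,0,0,30],[0,0,0.5,0,0,0,30],[0,0,0.5,0,0,0,30]]]'; python3 -m jog '[[[0,0,0.5,0,0,0,30],[0,0,0.5,0,0,0,30],[0,0,0.5,0,0,0,30]]]'
```

```text
time: 19.7
position: [0.5235, 0.0785, 0.081]
tool_rot: [-2.449, -1.968, 0.0]
ft_force: [-0.3, -0.4, -0.9]
grip_width: 0.41
grip_force: 20.0
time: 20.0
position: [0.5236, 0.0785, 0.0806]
tool_rot: [2.449, 1.968, 0.0]
ft_force: [0.5, -0.3, -0.6]
grip_width: 0.411
grip_force: 20.0
```

```bash
python3 -m jog '[[[0,0,0.5,0,0,0,30],[0,0,0.5,0,0,0,30],[0,0,0.5,0,0,0,30]]]'
```

```text
time: 20.3
position: [0.5237, 0.0785, 0.0806]
tool_rot: [2.449, 1.967, -0.0]
ft_force: [-2.6, -0.2, 5.2]
grip_width: 0.41
grip_force: 20.0
```

Touchdown on the near pack as well (-0.6 to +5.2 N). I'll release, rise clear of the lid, and measure the lid angle.

```bash
python3 -m jog '[[[0,0,0,0,0,0,42],[0,0,0,0,0,0,48],[0,0,0,0,0,0,54],[0,0,0,0,0,0,54],[0,0,-5,0,0,0,54],[0,0,-20,0,0,0,54],[0,0,-50,0,0,0,54],[0,0,-90,0,0,0,54],[0,0,-135,0,0,0,54],[0,0,-180,0,0,0,54]]]'; python3 -m jog '[[[0,0,-40,0,0,0,0],[0,0,-75,0,0,0,0],[0,0,-85,0,0,0,0],[0,0,-85,0,0,0,0]]]'
python3 - <<'E'
from h import *
s=st();p=np.array(s['position']);print(p,R.from_rotvec(s['tool_rot']).as_matrix().round(3))
d=grab('wrist','w4.png');P=cloud(d).reshape(-1,3)
for x,y in((.656,.048),(.5236,.0785)):
    q=P[(P[:,2]>.07)&(P[:,2]<.13)&(np.hypot(P[:,0]-x,P[:,1]-y)<.035)];t=q[q[:,2]>q[:,2].max()-.01]
    print(len(q),q[:,2].max(),(t.min(0)+t.max(0))/2)
T=np.load('top.npy').reshape(-1,3)
def bx(a): b=a[:,:2]-[.592,.076];return b@[.213,.977],-(b@[.977,-.213])
for nm,A in(('top',T),('wrist',P)):
    x,y=bx(A);m=(A[:,2]>.16)&(A[:,2]<.30)&(x>.05)&(x<.17)&(abs(y)<.13);
    if m.sum()>50:
        k=np.polyfit(A[m,2],x[m],1);print(nm,m.sum(),'theta',np.pi/2+np.arctan(k[0]),'x at rim',np.polyval(k,.135),'zmax',A[m,2].max(),'xmax',x[m].max())
x=T[(T[:,0]<.5)&(T[:,1]>.2)&(T[:,2]>.1)&(T[:,2]<.25)];print('water',x.min(0),x.max(0))
E
```

```text
time: 21.3
position: [0.5233, 0.0788, 0.2631]
tool_rot: [2.448, 1.968, 0.001]
ft_force: [1.4, 0.5, -0.0]
grip_width: 0.622
grip_force: 0.0
time: 21.7
position: [0.5242, 0.079, 0.3476]
tool_rot: [2.446, 1.967, 0.005]
ft_force: [0.1, -0.1, -1.2]
grip_width: 0.339
grip_force: 0.0
[0.52424682 0.07903311 0.347604  ] [[ 0.215  0.977  0.004]
 [ 0.977 -0.215 -0.   ]
 [ 0.001  0.004 -1.   ]]
2065 0.11523443024295525 [0.65610623 0.04660199 0.11031727]
1786 0.11495420907780732 [0.52443275 0.07834895 0.11002739]
top 2553 theta 1.9619318289560195 x at rim 0.07231673073258658 zmax 0.28500637692132214 xmax 0.14245615938199804
wrist 38484 theta 1.912663529156478 x at rim 0.07395710567693403 zmax 0.27129483168925245 xmax 0.1222870563679104
water [-0.15280341  0.20042742  0.10027474] [0.4997346  0.87961512 0.2496175 ]
```

View pics/w4.png

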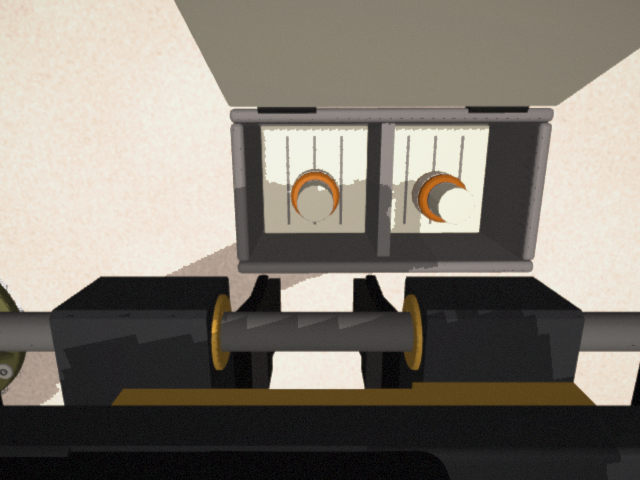

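Both jars stand upright, at (315,195) near and (445,200) far. The lid is open at about 1.91 rad at the top of the view. Next I pass over the lid with the fingers closed and come down on its outer side.

```bash
python3 -m jog '[[[15,5,0,0,0,0,0],[45,15,0,0,0,0,0],[80,25,0,0,0,0,0],[115,35,0,0,0,0,0],[150,45,0,0,0,0,0],[185,55,0,0,0,0,0],[210,63,0,0,0,0,0],[225,67,0,0,0,0,0],[227,67,0,0,0,0,0],[227,67,0,0,0,0,0]]]'; python3 -m jog '[[[0,0,15,0,0,0,0],[0,0,40,0,0,0,0],[0,0,70,0,0,0,0],[0,0,92,0,0,0,0],[0,0,100,0,0,0,0],[0,0,100,0,0,0,0]]]'
cat >> h.py <<'E'
def box():
    s=st();p=np.array(s['position']);b=p[:2]-[.592,.076]
    return round(b@[.213,.977]*1000,1),round(b@[.977,-.213]*1000,1),round(p[2]*1000,1),s['time']
E
python3 -c "
from h import *
print(box(),R.from_rotvec(st()['tool_rot']).as_matrix().round(3))
H=np.array([74,135])
for t in np.radians([110,100,90,80,70,60,50,40,30,20,10,5,0]):
    P=H+115*np.array([-np.cos(t),np.sin(t)])+18*np.array([np.sin(t),np.cos(t)]);print(round(np.degrees(t)),(P+[10,0]).round(),end=' ')"
```

```text
time: 22.75
position: [0.6371, 0.2859, 0.3431]
tool_rot: [-2.447, -1.969, 0.005]
ft_force: [0.1, -0.3, 0.0]
grip_width: 0.005
grip_force: 0.0
time: 23.35
position: [0.6374, 0.2839, 0.244]
tool_rot: [2.45, 1.966, -0.004]
ft_force: [-0.2, 0.5, 0.4]
grip_width: 0.007
grip_force: 0.0
(np.float64(212.8), np.float64(0.1), np.float64(244.0), 23.35) [[ 0.217  0.976 -0.002]
 [ 0.976 -0.217 -0.002]
 [-0.002 -0.001 -1.   ]]
110 [140. 237.] 100 [122. 245.] 90 [102. 250.] 80 [ 82. 251.] 70 [ 62. 249.] 60 [ 42. 244.] 50 [ 24. 235.] 40 [  7. 223.] 30 [ -7. 208.] 20 [-18. 191.] 10 [-26. 173.] 5 [-29. 163.] 0 [-31. 153.]
```

```bash
python3 -m jog '[[[-20,0,1,0,0,0,0],[-40,0,2,0,0,0,0],[-55,0,3,0,0,0,0],[-65,0,4,0,0,0,0],[-73,0,4,0,0,0,0],[-79,0,2,0,0,0,0],[-85,0,0,0,0,0,0],[-91,0,-1,0,0,0,0]]]'; python3 -m jog '[[[-8,0,-2,0,0,0,0],[-16,0,-4,0,0,0,0],[-24,0,-5,0,0,0,0],[-32,0,-6,0,0,0,0],[-40,0,-6,0,0,0,0],[-40,0,-6,0,0,0,0]]]'
python3 -c "
from h import *
print(box())
d=grab('scene','s2.png')"
```

```text
time: 24.15
position: [0.6181, 0.1977, 0.2469]
tool_rot: [-2.447, -1.969, -0.002]
ft_force: [1.2, 2.9, 2.8]
grip_width: 0.004
grip_force: 1.9
time: 24.75
position: [0.6093, 0.1554, 0.2516]
tool_rot: [2.451, 1.964, -0.004]
ft_force: [0.2, -0.2, -0.3]
grip_width: 0.007
grip_force: 0.1
(np.float64(81.3), np.float64(-0.0), np.float64(251.6), 24.75)
```

View pics/s2.png

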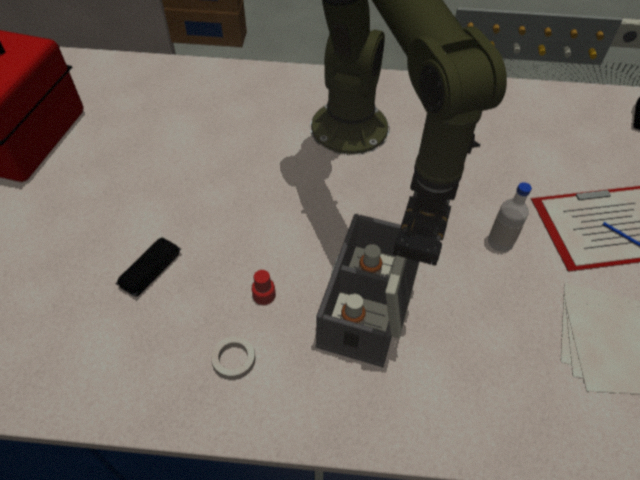

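The lid at (398,295) is now just past upright and leaning over the box, and nothing else has moved. I continue along the arc.

```bash
python3 -m jog '[[[-10,0,1,0,0,0,0],[-19,0,3,0,0,0,0],[-29,0,5,0,0,0,0],[-39,0,8,0,0,0,0],[-48,0,12,0,0,0,0],[-57,0,17,0,0,0,0],[-66,0,23,0,0,0,0],[-74,0,29,0,0,0,0],[-81,0,36,0,0,0,0],[-88,0,44,0,0,0,0]]]'
python3 -m jog '[[[-5,0,8,0,0,0,0],[-10,0,17,0,0,0,0],[-15,0,26,0,0,0,0],[-19,0,35,0,0,0,0],[-19,0,35,0,0,0,0]]]'; python3 -c "
from h import *
print(box())"
```

```text
time: 25.8
position: [0.5905, 0.0708, 0.2074]
tool_rot: [2.449, 1.967, -0.001]
ft_force: [0.7, 0.3, 1.5]
grip_width: 0.004
grip_force: 1.2
time: 26.3
position: [0.5852, 0.0525, 0.1709]
tool_rot: [-2.448, -1.966, 0.005]
ft_force: [0.3, 0.0, -0.2]
grip_width: 0.006
grip_force: 0.0
(np.float64(-24.4), np.float64(-1.6), np.float64(170.9), 26.3)
```

```bash
python3 -m jog '[[[-2,0,4,0,0,0,0],[-3,0,8,0,0,0,0],[-4,0,11,0,0,0,0],[-4,0,14,0,0,0,0],[-4,0,15,0,0,0,0],[-4,0,15,0,0,0,0]]]';python3 -m jog '[[[0,0,1,0,0,0,0],[0,0,2,0,0,0,0],[0,0,2,0,0,0,0]]]'; python3 -c "
from h import *
print(box())"
```

```text
time: 26.9
position: [0.5858, 0.0492, 0.1578]
tool_rot: [2.449, 1.967, -0.0]
ft_force: [-0.1, 0.1, -0.9]
grip_width: 0.005
grip_force: 0.0
time: 27.2
position: [0.5859, 0.0492, 0.156]
tool_rot: [2.449, 1.967, 0.0]
ft_force: [0.0, -0.4, 0.7]
grip_width: 0.008
grip_force: 0.2
(np.float64(-27.5), np.float64(-0.3), np.float64(156.0), 27.2)
```

```bash
python3 -m jog '[[[0,0,1,0,0,0,0],[0,0,1.5,0,0,0,0],[0,0,1.5,0,0,0,0]]]';python3 -m jog '[[[0,0,1,0,0,0,0],[0,0,1,0,0,0,0],[0,0,1,0,0,0,0]]]'
```

```text
time: 27.5
position: [0.5859, 0.0494, 0.1545]
tool_rot: [2.449, 1.968, 0.0]
ft_force: [0.1, -0.8, 0.6]
grip_width: 0.011
grip_force: 0.4
time: 27.8
position: [0.5859, 0.0494, 0.154]
tool_rot: [2.449, 1.967, 0.0]
ft_force: [-1.3, -1.9, 4.9]
grip_width: 0.006
grip_force: 2.3
```

```bash
python3 -m jog '[[[0,0,0.5,0,0,0,0],[0,0,0.5,0,0,0,0],[0,0,0.5,0,0,0,0]]]';python3 -m jog '[[[0,0,0.5,0,0,0,0],[0,0,0.5,0,0,0,0],[0,0,0.5,0,0,0,0]]]'
```

```text
time: 28.1
position: [0.5859, 0.0494, 0.154]
tool_rot: [2.448, 1.967, 0.0]
ft_force: [-1.4, -1.2, 6.8]
grip_width: 0.005
grip_force: 3.6
time: 28.4
position: [0.5859, 0.0494, 0.1539]
tool_rot: [2.448, 1.967, 0.0]
ft_force: [-2.2, -1.7, 10.1]
grip_width: 0.006
grip_force: 4.8
```

The push is now against a hard stop: z is constant while the force climbs to 10 N. I'll back off upwards and check.

```bash
python3 -m jog '[[[0,0,-3,0,0,0,0],[0,0,-15,0,0,0,0],[0,0,-45,0,0,0,0],[0,0,-85,0,0,0,0],[0,0,-125,0,0,0,0],[-30,0,-150,0,0,0,0],[-70,0,-150,0,0,0,0],[-110,0,-150,0,0,0,0],[-150,0,-150,0,0,0,0],[-150,0,-150,0,0,0,0]]]'
python3 - <<'E'
from h import *
for n in('top','scene','wrist'):
    d=grab(n,n+'_end.png');P=cloud(d).reshape(-1,3);b=P[:,:2]-[.592,.076];x=b@[.213,.977];y=b@[.977,-.213]
    m=(abs(x)<.06)&(abs(y)<.12)&(P[:,2]>.1)&(P[:,2]<.2)
    if m.sum()>50:
        k=np.linalg.lstsq(np.c_[x[m],np.ones(m.sum())],P[m,2],rcond=None)[0];print(n,m.sum(),k,np.ptp(P[m,2]))
print(st()['ft_force'],st()['time'],np.abs(st()['qd']).max())
E
```

```text
time: 29.4
position: [0.552, -0.1048, 0.3025]
tool_rot: [2.458, 1.953, -0.005]
ft_force: [0.8, -0.6, -0.0]
grip_width: 0.007
grip_force: 0.0
top 3572 [0.00255463 0.15293679] 0.028420230320857803
scene 5645 [0.00121706 0.15348926] 0.013159912525958828
wrist 19347 [0.00037761 0.15442831] 0.006176483969766555
[-0.51101611  0.99567326 -0.03756536] 29.55 0.02299130566075749
```

View pics/scene_end.png

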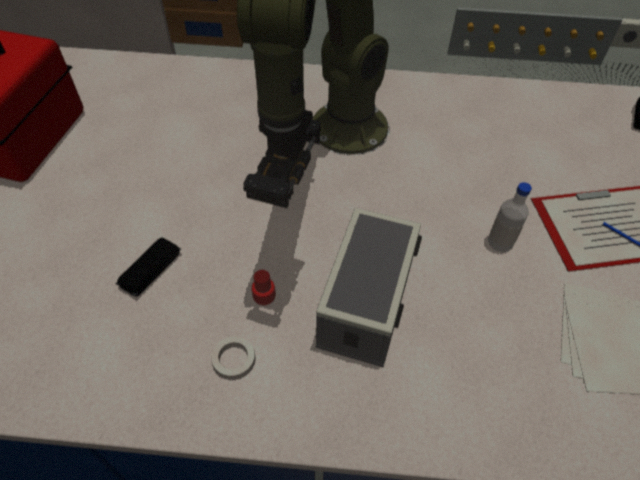

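The lid lies flat on the box (slope about 0, top at 153 mm). The water bottle, glasses case, tape and red look-alike are where they were, and the arm is clear.

```bash
python3 -c "
from bench import ctrl
print(ctrl.close_job())"
```

```text
the job is handed in; nothing more can be done
None
```

Both jars are upright in the cold box, one per bay, each let go only after a gentle touchdown (about 5 N). The lid is fully shut, nothing else was moved, and the job was handed in at about 30 s.

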